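# Load a square label cassette into a desktop label printer

## Task

Keeping it flat on the desk, turn the square label cassette until its sides are square to the printer's side guides and slide it in between them, fully home against the printer's front. Then, with the cassette home, slide the movable side guide in until it is snug against the cassette. Leave the other things on the desk where they are.

Things in the scene. Friction and masses are not known exactly. Their poses are not given: they have to be found in the camera images.
- cassette: loose square label cassette: dark plastic box 120 x 120 x 50 mm high, about 0.4 kg, edges rounded 4 mm, pale disc on top. Too wide to grasp: push it. All four sides are alike; any may go in first. Origin: centre of underside; x, y square to its sides, z up. Starts 280 to 350 mm in front of the printer's front face, 17 to 45 degrees off square to the guides, offset to one side.
- printer: fixed white label printer on the robot's right, its front facing roughly +y of the robot. Origin on the desk in the plane of the front face (x = 0, the stop); +x into the printer (the cassette goes in along +x), +y across the front, away from the robot. Body x 0 to 220, y -200 to 200 mm, 128 high; hole punch on top (x over 100) to 182 mm. Cassette home and snug: its centre at x -60, y 0 mm.
- fixed_guide (a point): middle of the inner face of the fixed side guide, the one nearer the robot, 17 mm above the desk: a grey wall 12 mm thick, z 2 to 32 mm, inner face at y = -60 mm, from x = -110 mm to the printer's front at x = 0 (printer frame). No floor plate: the cassette slides on the desk. Each guide has a post at x -14 to 0, up to 81 mm; a thin rail crosses over the cassette at x -8, z 72 mm.
- side_guide (a joint): travel (m) of the movable side guide, the one farther from the robot: 0 wide open, grows to 0.055 as it closes towards -y of the printer. Inner face at y = 0.100 minus travel (12 mm thick wall, z 2 to 32, x -110 to 0 mm, printer frame). Starts at 0.015 to 0.028 (12 to 25 mm wider than the cassette); snug on the cassette at 0.040. Slides stiffly (2 N), stays where left.
- guide_tab (a point): centre of the outer, ribbed face of the tab of the movable guide, 25 mm above the desk; push this face to -y of the printer to close the guide. The tab is 36 mm long (printer x -110 to -74 mm), 18 mm thick, its top 45 mm above the desk.
- calculator: bystander: loose grey desk calculator, 150 x 85 x 18 mm, far side of the desk; origin centre of underside
- stapler: bystander: loose black and steel stapler, 150 x 38 x 55 mm, far side of the desk; origin centre of underside
- mug: bystander: loose white mug, 82 mm across, 95 mm high, on the left; origin centre of underside
- carton: bystander: loose white carton, 130 x 85 x 90 mm, on the left; origin centre of underside
Not all that is in view belongs to the job. Leave any blue look-alike of the cassette alone.

How it is judged:
On the way, in this order (a step that is already met when the one before it is completed fails the run):
1. the cassette is fully home between the guides and nearly square to them, the movable guide not yet snug (x of cassette in the frame of printer above -0.066 m and y of cassette in the frame of printer between -0.006 and 0.03 m and (angle between the x axis of cassette and the x axis of printer, either way round below 0.1 rad or angle between the x axis of cassette and the y axis of printer, either way round below 0.1 rad) and value of joint side_guide below 0.0355 m), for 0.2 s.
2. the movable guide is slid in snug against the cassette (value of joint side_guide above 0.037 m), for 0.2 s.
At the end, for the whole second after the job is handed in: The cassette lies flat and still on the desk between the guides, square to them within 2.5 degrees, its front within 5 mm of the printer's front face, its centre within 5 mm of y = 0 of the printer, and the movable guide is closed to within 3 mm of it (travel over 0.037) (x of cassette in the frame of printer above -0.065 m and y of cassette in the frame of printer between -0.005 and 0.005 m and (angle between the x axis of cassette and the x axis of printer, either way round below 0.045 rad or angle between the x axis of cassette and the y axis of printer, either way round below 0.045 rad) and angle between cassette's own z axis and vertical below 0.05 rad and value of joint side_guide above 0.037 m and linear speed of cassette below 0.01 m/s); the robot touches nothing.
It fails at once if the cassette is lifted off the desk or tipped (height (world z) of cassette above 0.015 m or angle between cassette's own z axis and vertical above 0.25 rad).
It fails at once if a bystander is displaced by more than 20 mm (distance of any of calculator, stapler, mug, carton from where it was at the start of the episode above 0.02 m).
It also fails if it takes over 66 s, if anything falls off the work surface, if the arm or the gripper's body presses on something with over 40 N, if the wrist force passes 120 N, or if a joint passes its speed limit or range.

## Robot

A 7-joint arm with a two-finger parallel gripper is mounted at the origin on the work surface. World frame = base frame: x ahead of the robot, y to its left, z up, the work surface at z = 0. Lengths are in m, angles in rad, forces in N, time in s.
With the tool pointing down it reaches from about 0.4 to 0.85 m from the base axis. Payload 10.4 kg.
Tool frame: the origin (TCP) lies midway between the tips of the shut fingers; the grasp point (between the pads) lies 19 mm behind it (grip_point_offset is the distance from the TCP to the grasp point, in m); y points along the fingers, z is the direction in which the jaws open and shut, and the axes are right-handed (so a half turn about y gives the same grasp; the last joint's range is limited). The gripper opens to 85 mm and grips with 20 to 120 N. Pads are 22 mm wide; open, the fingers measure 114 mm over their backs; the gripper's body (76 mm by 85 mm) begins 54 mm behind the grasp point. The pads swing forward as they close: fully open they stand 13 mm farther back than shut.
Start: joints at [1.248, 0.332, -0.065, 1.46, 0.022, 1.35, -0.088], TCP at [0.185, -0.597, 0.231] pointing down, gripper open.
Joint ranges: [-2.6, 2.6], [-0.5, 2.12], [-1.47, 1.34], [0.16, 2.42], [-1.27, 4.41], [0.06, 2.06], [-2.6, 2.6]. Speed limits (rad/s): [2.22, 2.22, 2.79, 2.79, 3.14, 3.14, 3.14].

## Interface

Orientations are given as a unit quaternion [x, y, z, w].
In Python, from workcell import * gives the robot as it stands.
- The arm moves only by the tool send_rows, never from a script. Its argument "motion" is a list of rows, each a list of 7 numbers: the opening in per cent of the stroke, from 0 (shut) to 100 (fully open), then the shift along the tool's x, y, z in m, then the turn, a rotation vector about the tool's x, y, z in rad. In form: [[claw, tx, ty, tz, ax, ay, az], ...]. A call has 1 to 10 rows; each row is the pose to reach, as a shift and turn from the pose commanded when the call began, along the tool's axes at that moment; what a row does not reach only later rows make up. A row lasts 1/12 s, in which the tool goes at most 41.7 mm and 7.16 degrees, less where a joint would pass 70% of its speed; a pose out of reach is approached as far as the arm can. A call with a gripper value outside its range is refused whole. The fingers move at their own pace and stop on an object; "squeeze" is the grip in N (left out, the last holds). Time passes only in rows, so rows that repeat a pose let the fingers close. It gives the time, the measured TCP pose, the force and the opening at its end, in the units of the state.
- get_obs(): the state, without advancing time (a new reading comes with each control period).
- camera(name): name is "side" or "top" or "wrist"; returns a dict with "pixels" (420x560x3 uint8, red, green, blue), "range_z" (420x560 float32, m along the optical axis (not along the pixel's ray), 0 where there is no reading), "fovy" (degrees; the focal length in pixels is half the picture's height over the tangent of half this angle, whatever the lens; pixels are square), "cx", "cy" (the principal point, pixels), "dist_coeffs" ([k1, k2, p1, p2, k3] as OpenCV has them; the pictures are not rectified), "view" (4x4, takes a point from world to camera coordinates); the wrist camera has in their place "T_tool_cam" (4x4, takes a point from camera to tool coordinates, whose origin is the TCP and whose axes are the tool frame's). Camera axes: x right, y down, z forward; pixel columns grow to the right and rows downward; lengths in m; the calibration is good to about 2 mm. A picture is of the moment at which its call begins: read the wrist's pose just before it.
- hand_in(): hands the job in, once; it reports no verdict.
The state is a dict: "clock": time; "joint_pos": joint angles; "joint_velocities": joint speeds; "tau": joint torques, N m; "position": TCP position; "ee_rot": TCP orientation; "ft_force": force on the tool from outside, world axes, zero at the start; "torque": the same for the moment, N m; "grip_width": opening from 0.0 (shut) to 1.0 (fully open).
Only numpy, scipy, OpenCV 4.12 (cv2) and the standard library are available. Lean on these libraries where they do the work, as an engineer would, in place of code of your own. Each camera call takes 0.05 s, during which the arm holds its last target.

## Working session

There is one attempt and no reset: what is moved stays moved. The work goes in short steps, Python scripts to look and compute and a tool call to move; the robot and the scene stay as the last step left them, time stands still between calls to the robot, and variables do not carry over. Pictures are saved under pics/ and viewed, and the job is handed in when it is done.

Besides the shell and the picture viewer there is one more tool, called by a JSON object that holds its "api" and its "payload", one argument or row to a line. send_rows: Moves the arm, as the interface text tells. Its arguments: {"type":"object","properties":{"motion":{"type":"array"},"squeeze":{"type":"number"}},"required":["motion"]}

```bash
mkdir -p pics; ls; cat > h.py <<'E'
from workcell import *
import numpy as np, cv2
from scipy.spatial.transform import Rotation as R
def K(c):
    f=210/np.tan(np.radians(c["fovy"])/2)
    return np.array([[f,0,c["cx"]],[0,f,c["cy"]],[0,0,1.]])
def save(c,n): cv2.imwrite("pics/"+n,c["pixels"][:,:,::-1])
def camworld(c,obs=None):
    if "view" in c: return np.linalg.inv(np.array(c["view"]))
    T=np.eye(4);T[:3,:3]=R.from_quat(obs["ee_rot"]).as_matrix();T[:3,3]=obs["position"]
    return T@np.array(c["T_tool_cam"])
def ray(c,px,z,obs=None):
    M=camworld(c,obs); u=cv2.undistortPoints(np.array(px,float).reshape(-1,1,2),K(c),np.array(c["dist_coeffs"]))[:,0]
    d=np.c_[u,np.ones(len(u))]@M[:3,:3].T; o=M[:3,3]
    return o+d*((z-o[2])/d[:,2])[:,None]
def pts(c,obs=None):
    v,u=np.mgrid[0:420,0:560]; p=np.c_[u.ravel(),v.ravel()].astype(float)
    n=cv2.undistortPoints(p.reshape(-1,1,2),K(c),np.array(c["dist_coeffs"]))[:,0]
    Z=c["range_z"].ravel(); P=np.c_[n*Z[:,None],Z]
    M=camworld(c,obs); return (P@M[:3,:3].T+M[:3,3]).reshape(420,560,3)
E
python3 - <<'E'
from h import *
o=get_obs();print(o)
import pickle
d={}
for n in ["top","side","wrist"]:
    c=camera(n);save(c,n+"0.png");d[n]=c
    print(n,c["fovy"],c["dist_coeffs"],camworld(c,o).round(3).tolist())
pickle.dump((o,d),open("d0.pkl","wb"))
E
```

```text
pics
{'clock': 0.0, 'joint_pos': array([ 1.24837586,  0.33287899, -0.06471967,  1.46096258,  0.02164225,
        1.34991305, -0.08850069]), 'joint_velocities': array([ 0.00067936,  0.00023298,  0.00054799,  0.00124984, -0.00096408,
       -0.00059743, -0.00150179]), 'tau': array([ 7.93390300e-04, -6.25449371e+01,  4.97388525e-02, -3.91600978e+01,
        1.62880059e-02,  1.00691043e-02,  1.68682271e-05]), 'position': array([ 0.18446954, -0.59674905,  0.23050141]), 'ee_rot': array([-0.10573646,  0.69967882, -0.69866811,  0.1055094 ]), 'ft_force': array([-0.01118101,  0.78136612,  0.6440813 ]), 'torque': array([-0.01099689,  0.03845534, -0.02366668]), 'grip_width': 0.9990460519499345}
top 43.85274680723991 [-0.16365575  0.          0.          0.          0.        ] [[0.003, -0.998, 0.07, 0.384], [-1.0, -0.003, -0.003, 0.079], [0.003, -0.07, -0.998, 1.452], [0.0, 0.0, 0.0, 1.0]]
side 53.896781884116756 [-0.09619206  0.          0.          0.          0.        ] [[-0.996, -0.035, 0.08, 0.362], [-0.086, 0.558, -0.825, 1.171], [-0.016, -0.829, -0.559, 0.819], [0.0, 0.0, 0.0, 1.0]]
wrist 70.90270309367163 [-0.00936239  0.          0.          0.          0.        ] [[0.295, -0.914, -0.278, 0.255], [-0.955, -0.283, -0.083, -0.576], [-0.003, 0.29, -0.957, 0.373], [0.0, 0.0, 0.0, 1.0]]
```

View pics/top0.png

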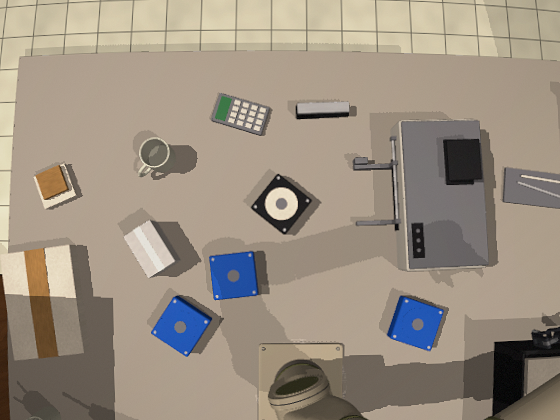

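View pics/side0.png

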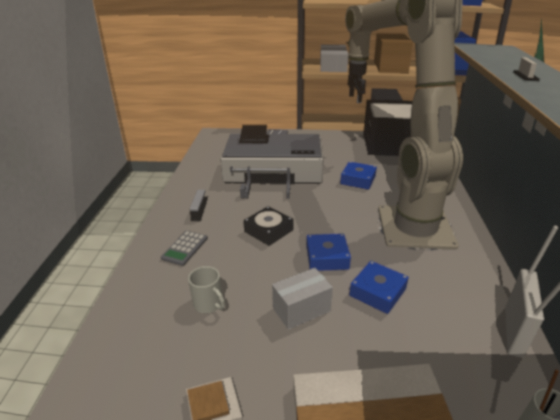

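View pics/wrist0.png

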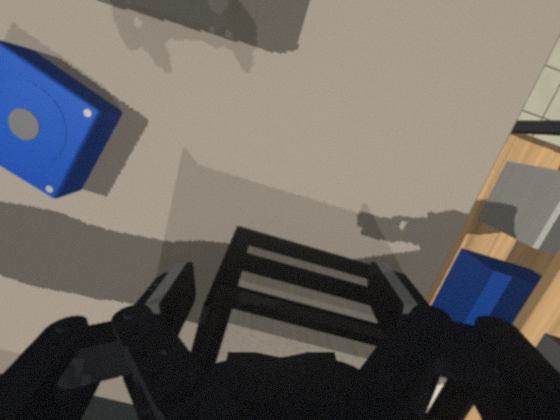

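The top view shows the dark cassette at (281,204), about 40° off square. The printer's front is near col 397. The fixed guide runs along row 222, the movable one along row 166, with its tab at (361,160).

```bash
python3 - <<'E'
from h import *
import pickle
o,d=pickle.load(open("d0.pkl","rb")); c=d["top"]; P=pts(c); px=c["pixels"].astype(int)
for (u,v) in [(281,204),(300,300),(420,150),(361,160),(375,222),(380,166),(397,200),(262,196)]: print((u,v),P[v,u].round(4),px[v,u])
Z=P[...,2]
reg=np.zeros((420,560),bool);reg[165:240,240:325]=1
m=((Z>0.04)&(Z<0.06)&reg).astype(np.uint8)
cs,_=cv2.findContours(m,0,1);k=max(cs,key=cv2.contourArea)
pp=ray(c,k[:,0],0.05)
r=cv2.minAreaRect((pp[:,:2]*1000).astype(np.float32));print("cassette",r)
# pale disc
m=(px.min(2)>170)&reg; 
v,u=np.nonzero(m);print("disc",ray(c,[[u.mean(),v.mean()]],0.05),m.sum())
# printer top
m=((Z>0.115)&(Z<0.14));m[:, :380]=0;m[:,500:]=0;m[:110]=0;m[280:]=0
cs,_=cv2.findContours(m.astype(np.uint8),0,1);k=max(cs,key=cv2.contourArea)
q=P[k[:,0,1],k[:,0,0]];r=cv2.minAreaRect((ray(c,k[:,0],0.128)[:,:2]*1000).astype(np.float32));print("printer",r,cv2.boxPoints(r).tolist(), np.median(q[:,2]))
# guides
for nm,(a,b,e,f) in dict(mov=(150,180,345,396),fix=(212,232,345,396)).items():
    s=P[a:b,e:f].reshape(-1,3)
    for lo,hi in [(0.026,0.036),(0.04,0.05),(0.06,0.09)]:
        t=s[(s[:,2]>lo)&(s[:,2]<hi)]
        if len(t)>3: print(nm,lo,len(t),t.min(0).round(4),t.max(0).round(4),cv2.minAreaRect((t[:,:2]*1000).astype(np.float32)))
b=cv2.resize(c["pixels"][100:280,230:510][:,:,::-1],None,fx=2.8,fy=2.8,interpolation=cv2.INTER_CUBIC);cv2.imwrite("pics/zoom0.png",b)
E
```

```text
(281, 204) [0.496  0.054  0.0522] [124 119 118]
(300, 300) [ 2.335e-01 -1.000e-04 -4.000e-04] [177 160 143]
(420, 150) [ 0.6326 -0.3075  0.1266] [121 116 115]
(361, 160) [ 0.6186 -0.1657  0.0424] [121 115 116]
(375, 222) [ 0.4488 -0.204   0.0339] [124 117 119]
(380, 166) [ 0.604  -0.2204  0.0319] [107 101 101]
(397, 200) [ 0.5075 -0.2606  0.0567] [116 111 108]
(262, 196) [0.5176 0.1052 0.0506] [35 33 34]
cassette ((496.813232421875, 53.14080047607422), (119.54132080078125, 119.88197326660156), 51.75340270996094)
disc [[0.4978197  0.05387212 0.05      ]] 686
printer ((518.9032592773438, -368.9327392578125), (393.75518798828125, 221.62054443359375), 2.2512035369873047) [[317.82489013671875, -265.9414978027344], [326.53033447265625, -487.3910217285156], [719.9816284179688, -471.9239807128906], [711.2761840820312, -250.47445678710938]] 0.1250904464398659
mov 0.026 156 [ 0.5967 -0.2555  0.0262] [ 0.6282 -0.1472  0.0359] ((612.4732666015625, -201.41177368164062), (108.2772445678711, 30.87557601928711), 89.67454528808594)
mov 0.04 81 [ 0.6018 -0.2457  0.0401] [ 0.6273 -0.1465  0.0497] ((616.065185546875, -196.54031372070312), (99.76673126220703, 20.142467498779297), 85.13343811035156)
mov 0.06 105 [ 0.562  -0.2566  0.0603] [ 0.6432 -0.2424  0.0839] ((602.781982421875, -248.72840881347656), (13.296061515808105, 81.24287414550781), 87.67772674560547)
fix 0.026 151 [ 0.4298 -0.2614  0.0263] [ 0.4546 -0.1527  0.036 ] ((447.0545654296875, -207.6771240234375), (109.8259048461914, 23.454919815063477), 84.18893432617188)
fix 0.04 5 [ 0.4456 -0.2515  0.0404] [ 0.4536 -0.1917  0.0487] ((451.0132141113281, -221.72991943359375), (59.82892990112305, 7.969613075256348), 87.22772979736328)
fix 0.06 5 [ 0.4449 -0.2531  0.0614] [ 0.4555 -0.2503  0.0733] ((450.0639343261719, -251.393798828125), (10.605034828186035, 2.627553939819336), 4.720580101013184)
```

View pics/zoom0.png

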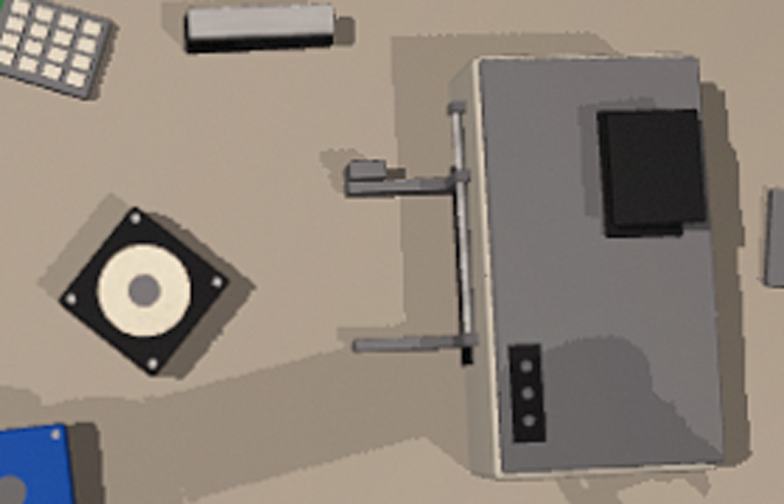

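```bash
python3 - <<'E'
from h import *
import pickle
o,d=pickle.load(open("d0.pkl","rb")); c=d["top"]; P=pts(c)
print("tool axes cols xyz\n",R.from_quat(o["ee_rot"]).as_matrix().round(3))
print("Ttoolcam",np.array(d["wrist"]["T_tool_cam"]).round(3).tolist())
Z=P[...,2]
def fit(p):
    vx,vy,x,y=cv2.fitLine((p[:,:2]*1000).astype(np.float32),cv2.DIST_HUBER,0,.01,.01).ravel();return (np.degrees(np.arctan2(vy,vx))%180).round(2),x.round(1),y.round(1)
# printer front top edge: first col with Z>.118
e=[]
for v in range(130,262):
    u=np.nonzero(Z[v,385:460]>0.118)[0]
    if len(u): e.append((385+u[0]-.5,v))
p=ray(c,e,0.127); print("front edge",fit(p),len(e))
# fixed guide inner edge (top row in image), outer edge
for nm,(a,b) in dict(fix=(212,235),mov=(150,180)).items():
    t=[];bo=[]
    for u in range(360,388):
        r=np.nonzero((Z[a:b,u]>0.022)&(Z[a:b,u]<.04))[0]
        if len(r): t.append((u,a+r[0]-.5));bo.append((u,a+r[-1]+.5))
    print(nm,"far edge",fit(ray(c,t,.032)),"near",fit(ray(c,bo,.032)))
# cassette edges
m=((Z>0.04)&(Z<0.06)).astype(np.uint8);m[:165]=0;m[240:]=0;m[:,:240]=0;m[:,325:]=0
cs,_=cv2.findContours(m,0,1);k=max(cs,key=cv2.contourArea)
pp=ray(c,k[:,0],0.05)[:,:2];C=np.array([.4975,.0535])
for a in [51.75,141.75,231.75,321.75]:
    n=np.array([np.cos(np.radians(a)),np.sin(np.radians(a))]);t=np.array([-n[1],n[0]])
    s=(pp-C)@n; q=pp[(s>.05)&(abs((pp-C)@t)<.045)]; print(a,fit(q),((q-C)@n).mean()*1000)
E
```

```text
tool axes cols xyz
 [[-0.955 -0.001  0.295]
 [-0.295  0.001 -0.955]
 [ 0.    -1.    -0.001]]
Ttoolcam [[0.0, 0.957, 0.29, -0.073], [0.001, -0.29, 0.957, -0.143], [1.0, 0.0, -0.001, 0.001], [0.0, 0.0, 0.0, 1.0]]
front edge (np.float32(2.16), np.float32(511.6), np.float32(-264.0)) 132
fix far edge (np.float32(90.08), np.float32(453.0), np.float32(-193.6)) near (np.float32(92.78), np.float32(440.6), np.float32(-195.2))
mov far edge (np.float32(90.5), np.float32(610.8), np.float32(-203.8)) near (np.float32(93.3), np.float32(597.6), np.float32(-195.7))
51.75 (np.float32(141.78), np.float32(532.6), np.float32(99.9)) 58.15306498181188
141.75 (np.float32(51.22), np.float32(451.3), np.float32(90.5)) 59.21370343830519
231.75 (np.float32(141.51), np.float32(460.1), np.float32(7.4)) 59.28621308592072
321.75 (np.float32(51.75), np.float32(543.4), np.float32(17.2)) 58.492760646506376
```

```bash
cat >> h.py <<'E'
def Rt(yaw):
    a=np.radians(yaw);x=np.array([np.cos(a),np.sin(a),0]);y=np.array([0,0,-1.]);return np.c_[x,y,np.cross(x,y)]
def row(x,y,z,yaw,o=None,show=True):
    o=o or get_obs(); R0=R.from_quat(o["ee_rot"]).as_matrix()
    t=R0.T@(np.array([x,y,z])/1000-o["position"]); r=R.from_matrix(R0.T@Rt(yaw)).as_rotvec()
    print([float(round(v,4)) for v in np.r_[t,r]])
def st():
    o=get_obs();R0=R.from_quat(o["ee_rot"]).as_matrix()
    print("t",o["clock"],"p",(o["position"]*1000).round(1),"yaw",np.degrees(np.arctan2(R0[1,0],R0[0,0])).round(2)%360,"tilt",R0[2].round(4),"F",o["ft_force"].round(2),"g",round(o["grip_width"],3),"q",o["joint_pos"].round(2))
    return o
E
python3 - <<'E'
from h import *
o=st(); row(450,-220,270,255,o)
E
```

```text
t 0.15 p [ 184.5 -596.9  230.7] yaw 197.18 tilt [ 0.     -1.     -0.0011] F [ 0.99 -0.3   0.38] g 1.005 q [ 1.25  0.33 -0.06  1.46  0.02  1.35 -0.09]
[-0.3649, -0.039, -0.2817, 0.001, -1.0092, -0.0005]
```

{"api": "send_rows", "payload": {
  "motion": [
    [80,-0.365,-0.039,-0.282,0,-1.009,0],
    [80,-0.365,-0.039,-0.282,0,-1.009,0],
    [80,-0.365,-0.039,-0.282,0,-1.009,0],
    [80,-0.365,-0.039,-0.282,0,-1.009,0],
    [80,-0.365,-0.039,-0.282,0,-1.009,0],
    [80,-0.365,-0.039,-0.282,0,-1.009,0],
    [80,-0.365,-0.039,-0.282,0,-1.009,0],
    [80,-0.365,-0.039,-0.282,0,-1.009,0],
    [80,-0.365,-0.039,-0.282,0,-1.009,0],
    [80,-0.365,-0.039,-0.282,0,-1.009,0]
  ]
}}

```text
clock: 0.98
position: [0.4241, -0.2557, 0.2666]
ee_rot: [0.431, -0.561, 0.561, -0.431]
ft_force: [1.4, -0.2, -0.3]
grip_width: 0.799
```

```bash
python3 - <<'E'
from h import *
o=st(); row(426,110,150,321.55,o)
E
```

```text
t 0.9833 p [ 424.1 -255.7  266.6] yaw 255.06 tilt [ 5.e-04 -1.e+00  1.e-04] F [ 1.42 -0.23 -0.28] g 0.799 q [ 0.9   0.05 -0.46  1.72  0.02  1.37  0.17]
[-0.3539, 0.1165, -0.0925, 0.0001, -1.1605, 0.0005]
```

{"api": "send_rows", "payload": {
  "motion": [
    [80,-0.354,0.116,-0.092,0,-1.16,0],
    [80,-0.354,0.116,-0.092,0,-1.16,0],
    [80,-0.354,0.116,-0.092,0,-1.16,0],
    [80,-0.354,0.116,-0.092,0,-1.16,0],
    [80,-0.354,0.116,-0.092,0,-1.16,0],
    [80,-0.354,0.116,-0.092,0,-1.16,0],
    [80,-0.354,0.116,-0.092,0,-1.16,0],
    [80,-0.354,0.116,-0.092,0,-1.16,0],
    [80,-0.354,0.116,-0.092,0,-1.16,0],
    [80,-0.354,0.116,-0.092,0,-1.16,0]
  ]
}}

```text
clock: 1.82
position: [0.4247, 0.1142, 0.1492]
ee_rot: [-0.669, 0.229, -0.228, 0.67]
ft_force: [0.1, 0.2, 0.3]
grip_width: 0.795
```

```bash
python3 - <<'E'
from h import *
o=st(); row(426,110,9,321.55,o)
c=camera("wrist");save(c,"w1.png")
E
```

```text
t 1.8167 p [424.7 114.2 149.2] yaw 322.27 tilt [-1.8e-03 -1.0e+00  7.0e-04] F [0.06 0.24 0.33] g 0.795 q [ 0.51  0.05 -0.88  1.99  0.04  1.12  0.53]
[0.0039, 0.1402, -0.0026, -0.0007, 0.0126, -0.0018]
```

View pics/w1.png

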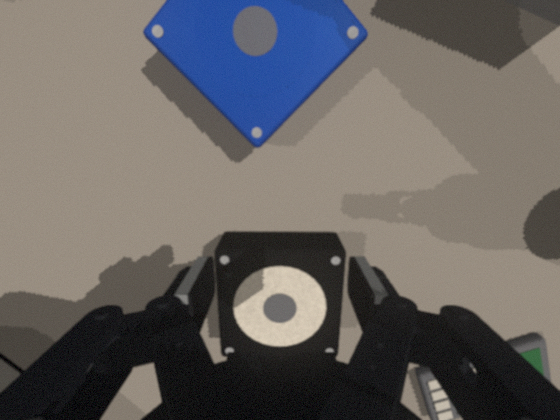

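The wrist view shows the cassette centred between the fingers on the pushing side (disc at (280,308)), its edges parallel to the image edges. The blue look-alike is behind at (255,60). I'll descend now.

{"api": "send_rows", "payload": {
  "motion": [
    [80,0.004,0.04,-0.003,0,0.0126,0],
    [80,0.004,0.08,-0.003,0,0.0126,0],
    [80,0.004,0.11,-0.003,0,0.0126,0],
    [80,0.004,0.14,-0.003,0,0.0126,0],
    [80,0.004,0.14,-0.003,0,0.0126,0],
    [80,0.004,0.14,-0.003,0,0.0126,0]
  ]
}}

```text
clock: 2.37
position: [0.4267, 0.1029, 0.01]
ee_rot: [0.666, -0.239, 0.237, -0.666]
ft_force: [0.4, 1.0, -0.1]
grip_width: 0.799
```

```bash
python3 - <<'E'
from h import *
o=st()
c=camera("side");save(c,"s1.png");c=camera("top");save(c,"t1.png")
cv2.imwrite("pics/s1z.png",cv2.resize(cv2.imread("pics/s1.png")[150:300,190:390],None,fx=4,fy=4))
E
```

```text
t 2.3667 p [426.7 102.9  10. ] yaw 320.69 tilt [-0.0026 -1.     -0.0019] F [ 0.43  0.98 -0.08] g 0.799 q [ 0.41  0.3  -0.81  2.11  0.29  0.84  0.31]
```

View pics/s1z.png

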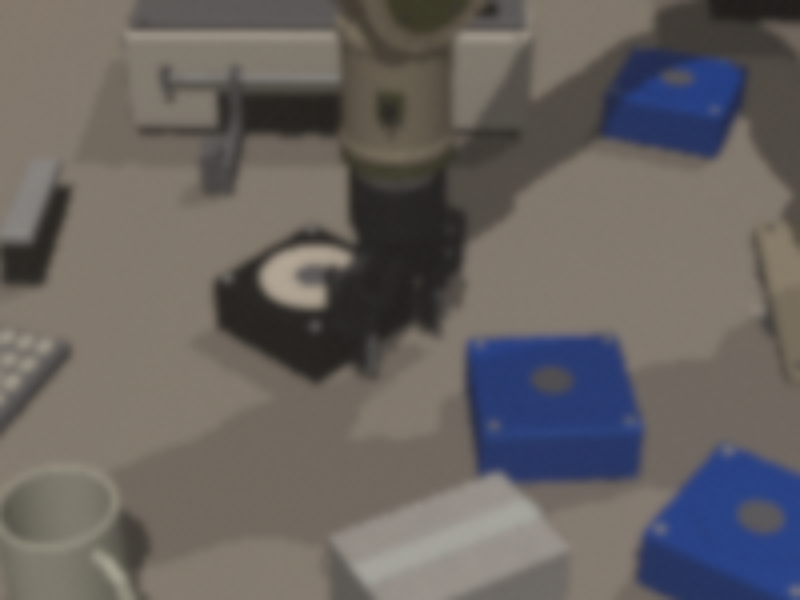

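View pics/t1.png

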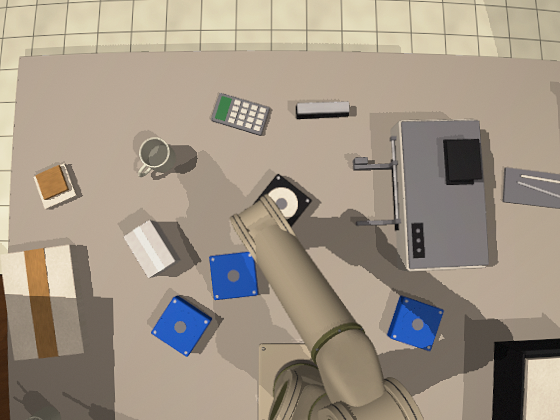

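```bash
python3 - <<'E'
from h import *
o=st()
h=np.array([.783,-.622]);C=np.array([497,53.5])
for s in [-78,-60,-20]:
    p=C+s*h; row(p[0],p[1],9,321.55,o)
E
```

```text
t 2.4667 p [428.8 103.3  12.1] yaw 320.69 tilt [ 0.0015 -1.      0.0013] F [0.38 0.96 0.72] g 0.804 q [ 0.42  0.3  -0.81  2.11  0.29  0.84  0.31]
[0.0063, 0.0031, 0.0035, -0.0013, -0.015, 0.0015]
[0.0243, 0.0031, 0.0038, -0.0013, -0.015, 0.0015]
[0.0643, 0.0032, 0.0043, -0.0013, -0.015, 0.0015]
```

{"api": "send_rows", "payload": {
  "motion": [
    [80,0.006,0.003,0.004,0,-0.015,0],
    [80,0.011,0.003,0.004,0,-0.015,0],
    [80,0.017,0.003,0.004,0,-0.015,0],
    [80,0.023,0.003,0.004,0,-0.015,0],
    [80,0.03,0.003,0.004,0,-0.015,0],
    [80,0.037,0.003,0.004,0,-0.015,0],
    [80,0.044,0.003,0.004,0,-0.015,0],
    [80,0.051,0.003,0.004,0,-0.015,0],
    [80,0.058,0.003,0.004,0,-0.015,0],
    [80,0.064,0.003,0.004,0,-0.015,0]
  ]
}}

```text
clock: 3.3
position: [0.4803, 0.0653, 0.0073]
ee_rot: [0.668, -0.233, 0.233, -0.668]
ft_force: [-2.6, 2.3, 2.5]
grip_width: 0.796
```

{"api": "send_rows", "payload": {
  "motion": [
    [80,0,0,0,0,0,0],
    [80,-0.02,0,0,0,0,0],
    [80,-0.03,-0.04,0,0,0,0],
    [80,-0.03,-0.08,0,0,0,0],
    [80,-0.06,-0.12,0,0,0,0],
    [80,-0.09,-0.12,0,0,0,0],
    [80,-0.12,-0.12,0,0,0,0],
    [80,-0.12,-0.12,0,0,0,0]
  ]
}}

```text
clock: 3.97
position: [0.3829, 0.1433, 0.128]
ee_rot: [0.669, -0.23, 0.232, -0.668]
ft_force: [0.0, 0.2, 0.6]
grip_width: 0.803
```

```bash
cat >> h.py <<'E'
O=np.array([515.6,-262.0]);PY=2.2
xp=np.array([np.sin(np.radians(PY)),-np.cos(np.radians(PY))]);yp=np.array([np.cos(np.radians(PY)),np.sin(np.radians(PY))])
def w2p(w): w=np.array(w)-O; return np.array([w@xp,w@yp]).round(1)
def p2w(a,b): return O+a*xp+b*yp
def cass(n="x",view=True):
    c=camera("top"); save(c,n+".png"); px=c["pixels"].astype(int); P=pts(c);Z=P[...,2]
    hsv=cv2.cvtColor(c["pixels"],cv2.COLOR_RGB2HSV)
    pale=(px.min(2)>120)&(Z>.04)&(Z<.06)
    m=((Z>.042)&(Z<.058)&(px[...,2]<px[...,0]+40)&(P[...,0]>.38)&(P[...,0]<.66)&(P[...,1]>-.30)&(P[...,1]<.2)).astype(np.uint8)
    m=cv2.morphologyEx(m,cv2.MORPH_OPEN,np.ones((5,5),np.uint8))
    cs,_=cv2.findContours(m,0,1);k=max(cs,key=cv2.contourArea)
    w=ray(c,k[:,0],.05)[:,:2]*1000; r=cv2.minAreaRect(w.astype(np.float32))
    print("cass",np.round(r[0],1),np.round(r[1],1),round(r[2],2),"printer frame",w2p(r[0]),"ang rel",round((r[2]-PY+45)%90-45,2))
    return c,r
E
python3 - <<'E'
from h import *
o=st(); cass("t2")
E
```

```text
t 3.9667 p [382.9 143.3 128. ] yaw 321.86 tilt [ 2.8e-03 -1.0e+00 -6.0e-04] F [0.02 0.19 0.58] g 0.803 q [ 0.51 -0.02 -0.95  2.08 -0.01  1.07  0.47]
cass [535.5  19.9] [119.6 119.9] 51.49 printer frame [-280.9   30.7] ang rel -40.71
```

View pics/t2.png

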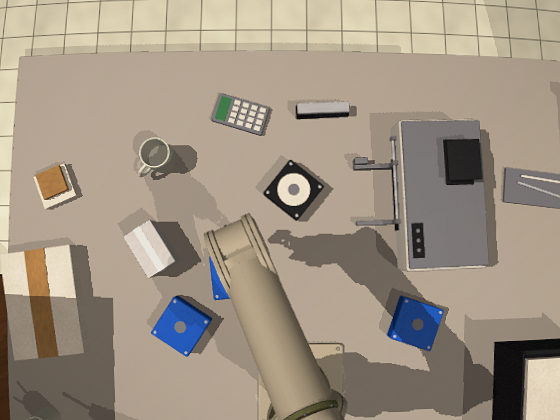

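```bash
python3 - <<'E'
from h import *
o=st(); row(592.5,91.5,120,231.5,o)
E
```

```text
t 4.0167 p [384.6 141.4 127.9] yaw 321.77 tilt [ 3.4e-03 -1.0e+00 -5.0e-04] F [ 0.95 -0.37 -0.24] g 0.803 q [ 0.51 -0.01 -0.95  2.08 -0.01  1.07  0.47]
[0.1941, 0.0085, 0.0894, -0.0022, 1.5754, 0.0031]
```

{"api": "send_rows", "payload": {
  "motion": [
    [80,0.194,0.008,0.089,-0.002,1.575,0.003],
    [80,0.194,0.008,0.089,-0.002,1.575,0.003],
    [80,0.194,0.008,0.089,-0.002,1.575,0.003],
    [80,0.194,0.008,0.089,-0.002,1.575,0.003],
    [80,0.194,0.008,0.089,-0.002,1.575,0.003],
    [80,0.194,0.008,0.089,-0.002,1.575,0.003],
    [80,0.194,0.008,0.089,-0.002,1.575,0.003],
    [80,0.194,0.008,0.089,-0.002,1.575,0.003],
    [80,0.194,0.008,0.089,-0.002,1.575,0.003],
    [80,0.194,0.008,0.089,-0.002,1.575,0.003]
  ]
}}

```text
clock: 4.85
position: [0.5934, 0.0885, 0.1184]
ee_rot: [-0.404, 0.582, -0.58, 0.403]
ft_force: [0.6, -0.2, -0.8]
grip_width: 0.8
```

```bash
python3 - <<'E'
from h import *
o=st(); row(592.5,91.5,120,231.5,o)
E
```

```text
t 4.85 p [593.4  88.5 118.4] yaw 249.55 tilt [ 1.0e-04 -1.0e+00 -3.1e-03] F [ 0.59 -0.16 -0.82] g 0.8 q [ 0.28  0.44 -0.63  1.64  0.28  1.16 -0.78]
[-0.0025, -0.0016, -0.0019, 0.003, 0.315, 0.0005]
```

{"api": "send_rows", "payload": {
  "motion": [
    [80,-0.002,-0.002,-0.002,0.003,0.315,0],
    [80,-0.002,-0.002,-0.002,0.003,0.315,0],
    [80,-0.002,-0.002,-0.002,0.003,0.315,0],
    [80,-0.002,-0.002,-0.002,0.003,0.315,0],
    [80,-0.002,-0.002,-0.002,0.003,0.315,0]
  ]
}}

```text
clock: 5.27
position: [0.592, 0.0914, 0.1208]
ee_rot: [0.31, -0.635, 0.636, -0.31]
ft_force: [-0.3, -0.0, -0.1]
grip_width: 0.803
```

```bash
python3 - <<'E'
from h import *
o=st(); row(592.5,91.5,9,231.5,o)
E
```

```text
t 5.2667 p [592.   91.4 120.8] yaw 232.01999999999998 tilt [ 3.e-04 -1.e+00  4.e-04] F [-0.26 -0.01 -0.11] g 0.803 q [ 0.23  0.42 -0.58  1.64  0.25  1.15 -1.07]
[-0.0004, 0.1118, 0.0003, -0.0004, 0.0091, 0.0003]
```

{"api": "send_rows", "payload": {
  "motion": [
    [80,0,0.035,0,0,0.009,0],
    [80,0,0.07,0,0,0.009,0],
    [80,0,0.1,0,0,0.009,0],
    [80,0,0.112,0,0,0.009,0],
    [80,0,0.112,0,0,0.009,0],
    [80,0,0.112,0,0,0.009,0]
  ]
}}

```text
clock: 5.77
position: [0.5922, 0.0923, 0.0099]
ee_rot: [-0.307, 0.637, -0.637, 0.307]
ft_force: [-0.5, 0.3, 1.2]
grip_width: 0.801
```

```bash
cat >> h.py <<'E'
def arc(C,h0,dh,Rr,off,n,o,lead=0):
    """print rows moving cassette along left arc of radius Rr from heading h0 over dh deg in n rows"""
    a0=np.radians(h0); cen=np.array(C)+Rr*np.array([-np.sin(a0),np.cos(a0)])
    for i in range(1,n+1):
        a=a0+np.radians(dh)*i/n
        c=cen+Rr*np.array([np.sin(a),-np.cos(a)]); t=c-off*np.array([np.cos(a),np.sin(a)])
        row(t[0],t[1],9,np.degrees(a),o)
    print("end cass",c,w2p(c))
E
python3 - <<'E'
from h import *
o=st()
C=np.array([535.5,19.9]);a=np.radians(231.5)
t=C-72*np.array([np.cos(a),np.sin(a)]);row(t[0],t[1],9,231.5,o)
arc(C,231.5,40.7,95,71.5,17,o)
E
```

```text
t 5.7667 p [592.2  92.3   9.9] yaw 231.46 tilt [-6.e-04 -1.e+00 -0.e+00] F [-0.52  0.34  1.2 ] g 0.801 q [ 0.19  0.55 -0.54  1.72  0.33  0.96 -1.14]
[0.0199, 0.0009, 0.0007, 0.0, -0.0007, -0.0006]
[0.0245, 0.0009, -0.0022, -0.0, -0.0425, -0.0006]
[0.0286, 0.0009, -0.0049, -0.0, -0.0843, -0.0006]
[0.0329, 0.0009, -0.0075, -0.0, -0.1261, -0.0006]
[0.0372, 0.0009, -0.0099, -0.0001, -0.1679, -0.0006]
[0.0417, 0.0009, -0.0121, -0.0001, -0.2097, -0.0006]
[0.0462, 0.0008, -0.0141, -0.0001, -0.2514, -0.0006]
[0.0509, 0.0008, -0.0159, -0.0001, -0.2932, -0.0006]
[0.0556, 0.0008, -0.0175, -0.0001, -0.335, -0.0006]
[0.0603, 0.0008, -0.0189, -0.0001, -0.3768, -0.0006]
[0.0651, 0.0008, -0.0201, -0.0001, -0.4186, -0.0006]
[0.07, 0.0008, -0.0211, -0.0001, -0.4604, -0.0006]
[0.0749, 0.0008, -0.022, -0.0002, -0.5021, -0.0006]
[0.0798, 0.0008, -0.0226, -0.0002, -0.5439, -0.0006]
[0.0848, 0.0008, -0.023, -0.0002, -0.5857, -0.0006]
[0.0898, 0.0008, -0.0231, -0.0002, -0.6275, -0.0006]
[0.0947, 0.0008, -0.0231, -0.0002, -0.6693, -0.0006]
[0.0997, 0.0008, -0.0229, -0.0002, -0.7111, -0.0006]
end cass [514.91779784 -42.88573234] [-219.     7.7]
```

{"api": "send_rows", "payload": {
  "motion": [
    [80,0.012,0.001,0.001,0,0,0],
    [80,0.02,0.001,0.0005,0,0,0],
    [80,0.0245,0.001,-0.002,0,-0.0425,0],
    [80,0.0286,0.001,-0.005,0,-0.0845,0],
    [80,0.033,0.001,-0.0075,0,-0.126,0],
    [80,0.037,0.001,-0.01,0,-0.168,0],
    [80,0.042,0.001,-0.012,0,-0.21,0],
    [80,0.046,0.001,-0.014,0,-0.2515,0],
    [80,0.051,0.001,-0.016,0,-0.293,0],
    [80,0.051,0.001,-0.016,0,-0.293,0]
  ]
}}

```text
clock: 6.6
position: [0.5476, 0.0612, 0.0098]
ee_rot: [0.396, -0.585, 0.586, -0.397]
ft_force: [-0.9, 0.4, 0.1]
grip_width: 0.8
```

```bash
python3 - <<'E'
from h import *
o=st();c=camera("top");save(c,"t3.png");cv2.imwrite("pics/t3z.png",cv2.resize(cv2.imread("pics/t3.png")[130:260,200:410],None,fx=3.5,fy=3.5))
c=camera("wrist");save(c,"w3.png")
E
```

```text
t 6.6 p [547.6  61.2   9.8] yaw 248.26999999999998 tilt [-5.0e-04 -1.0e+00  2.7e-03] F [-0.91  0.44  0.06] g 0.8 q [ 0.32  0.48 -0.61  1.85  0.34  0.92 -0.83]
```

View pics/t3z.png

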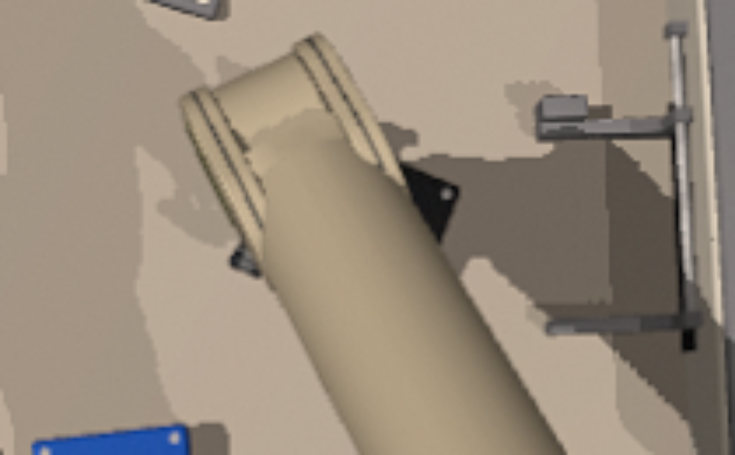

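View pics/w3.png

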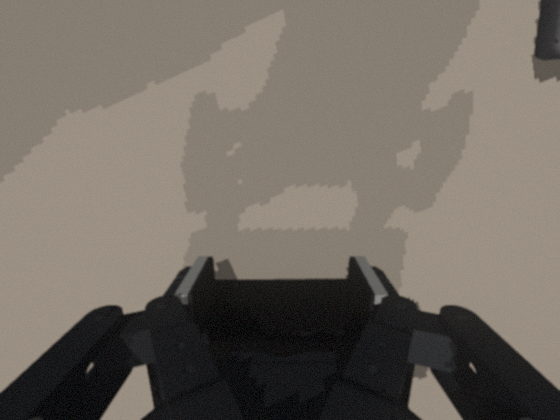

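The arm hides most of the cassette in the top view. In the wrist view its back face is flat against both fingers (edge along row 280, level), so I'll continue the arc.

```bash
python3 - <<'E'
from h import *
o=get_obs()
C=np.array([535.5,19.9])
arc(C,231.5,40.7,95,71.5,17,o)
E
```

```text
[-0.0223, 0.0005, 0.0204, -0.0021, 0.2473, -0.0006]
[-0.0191, 0.0005, 0.0166, -0.0022, 0.2055, -0.0005]
[-0.0158, 0.0004, 0.013, -0.0022, 0.1637, -0.0005]
[-0.0123, 0.0004, 0.0094, -0.0022, 0.122, -0.0004]
[-0.0086, 0.0004, 0.0061, -0.0022, 0.0802, -0.0004]
[-0.0049, 0.0004, 0.0029, -0.0022, 0.0384, -0.0004]
[-0.0009, 0.0004, -0.0002, -0.0022, -0.0034, -0.0003]
[0.0031, 0.0004, -0.0031, -0.0022, -0.0452, -0.0003]
[0.0073, 0.0004, -0.0058, -0.0022, -0.087, -0.0002]
[0.0115, 0.0004, -0.0084, -0.0022, -0.1288, -0.0002]
[0.0159, 0.0004, -0.0107, -0.0022, -0.1705, -0.0001]
[0.0204, 0.0004, -0.0129, -0.0022, -0.2123, -0.0001]
[0.0249, 0.0004, -0.0149, -0.0022, -0.2541, -0.0]
[0.0295, 0.0004, -0.0167, -0.0022, -0.2959, 0.0]
[0.0342, 0.0004, -0.0183, -0.0022, -0.3377, 0.0001]
[0.039, 0.0004, -0.0197, -0.0022, -0.3795, 0.0001]
[0.0438, 0.0004, -0.0209, -0.0022, -0.4212, 0.0002]
end cass [514.91779784 -42.88573234] [-219.     7.7]
```

{"api": "send_rows", "payload": {
  "motion": [
    [80,0.003,0,-0.003,-0.002,-0.045,0],
    [80,0.0073,0,-0.006,-0.002,-0.087,0],
    [80,0.0115,0,-0.0084,-0.002,-0.129,0],
    [80,0.016,0,-0.0107,-0.002,-0.1705,0],
    [80,0.0204,0,-0.013,-0.002,-0.212,0],
    [80,0.025,0,-0.015,-0.002,-0.254,0],
    [80,0.0295,0,-0.0167,-0.002,-0.296,0],
    [80,0.034,0,-0.0183,-0.002,-0.3375,0],
    [80,0.039,0,-0.0197,-0.002,-0.3795,0],
    [80,0.044,0,-0.021,-0.002,-0.421,0]
  ]
}}

```text
clock: 7.53
position: [0.5122, 0.0297, 0.0091]
ee_rot: [-0.51, 0.49, -0.489, 0.511]
ft_force: [1.0, 3.5, 2.7]
grip_width: 0.8
```

{"api": "send_rows", "payload": {
  "motion": [
    [80,0.006,0,0,0,0,0],
    [80,0.006,0,0,0,0,0],
    [80,-0.02,0,0,0,0,0],
    [80,-0.03,-0.04,0,0,0,0],
    [80,-0.03,-0.08,0,0,0,0],
    [80,-0.06,-0.12,0,0,0,0],
    [80,-0.09,-0.12,0,0,0,0],
    [80,-0.1,-0.12,0,0,0,0],
    [80,-0.1,-0.12,0,0,0,0]
  ]
}}

```text
clock: 8.28
position: [0.5078, 0.1324, 0.1293]
ee_rot: [-0.51, 0.489, -0.489, 0.511]
ft_force: [-1.3, 0.6, -0.2]
grip_width: 0.798
```

```bash
python3 - <<'E'
from h import *
o=st(); cass("t4")
E
```

```text
t 8.2833 p [507.8 132.4 129.3] yaw 272.46 tilt [-1.4e-03 -1.0e+00  5.0e-04] F [-1.26  0.64 -0.15] g 0.798 q [ 0.38  0.3  -0.82  1.82  0.24  1.13 -0.48]
cass [512.9 -50.1] [119.4 116.6] 0.29 printer frame [-211.9    5.4] ang rel -1.91
```

View pics/t4.png

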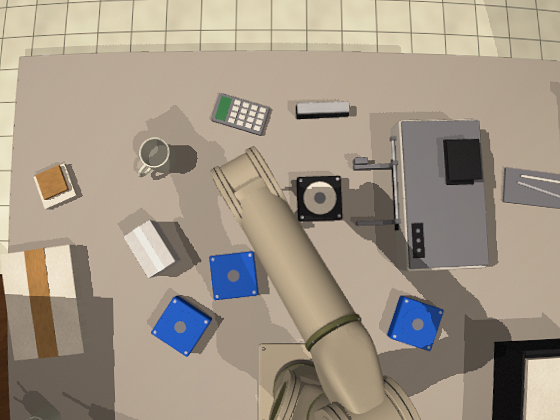

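```bash
cat >> h.py <<'E'
def fit(p):
    vx,vy,x,y=cv2.fitLine((p[:,:2]*1000).astype(np.float32),cv2.DIST_HUBER,0,.01,.01).ravel();return (np.degrees(np.arctan2(vy,vx))%180).round(2),x.round(1),y.round(1)
def edges(c,r,zt=.05):
    P=pts(c);Z=P[...,2];u0,v0=None,None
    C=np.array(r[0])/1000
    m=((Z>.042)&(Z<.058)&(np.abs(P[...,0]-C[0])<.075)&(np.abs(P[...,1]-C[1])<.08)).astype(np.uint8)
    m=cv2.morphologyEx(m,cv2.MORPH_OPEN,np.ones((5,5),np.uint8))
    cs,_=cv2.findContours(m,0,1);k=max(cs,key=cv2.contourArea);pp=ray(c,k[:,0],zt)[:,:2]
    for a in [2.2,92.2,182.2,272.2]:
        n=np.array([np.cos(np.radians(a)),np.sin(np.radians(a))]);t=np.array([-n[1],n[0]]);s=(pp-C)@n
        q=pp[(s>.05)&(abs((pp-C)@t)<.045)]
        if len(q)>5:print(a,len(q),fit(q),round(float(((q-C)@n).mean()*1000),1))
    px=c["pixels"].astype(int)
    d=(px.min(2)>150)&(m>0)
    v,u=np.nonzero(d);
    if len(v): 
        w=ray(c,[[u.mean(),v.mean()]],.05)[0,:2]*1000;print("disc",w.round(1),w2p(w),d.sum())
E
python3 - <<'E'
from h import *
c,r=cass("t5");edges(c,r)
cv2.imwrite("pics/t5z.png",cv2.resize(cv2.imread("pics/t5.png")[140:250,260:420],None,fx=5,fy=5,interpolation=cv2.INTER_CUBIC))
E
```

```text
cass [512.9 -49.9] [119.4 116.4] 0.3 printer frame [-212.     5.4] ang rel -1.9
2.2 34 (np.float32(92.71), np.float32(570.9), np.float32(-41.7)) 58.4
92.2 33 (np.float32(179.94), np.float32(514.2), np.float32(8.1)) 57.6
182.2 34 (np.float32(93.33), np.float32(454.0), np.float32(-42.9)) 58.1
272.2 38 (np.float32(179.54), np.float32(534.7), np.float32(-105.9)) 55.9
disc [547.2 -47.3] [-213.3   39.8] 97
```

View pics/t5z.png

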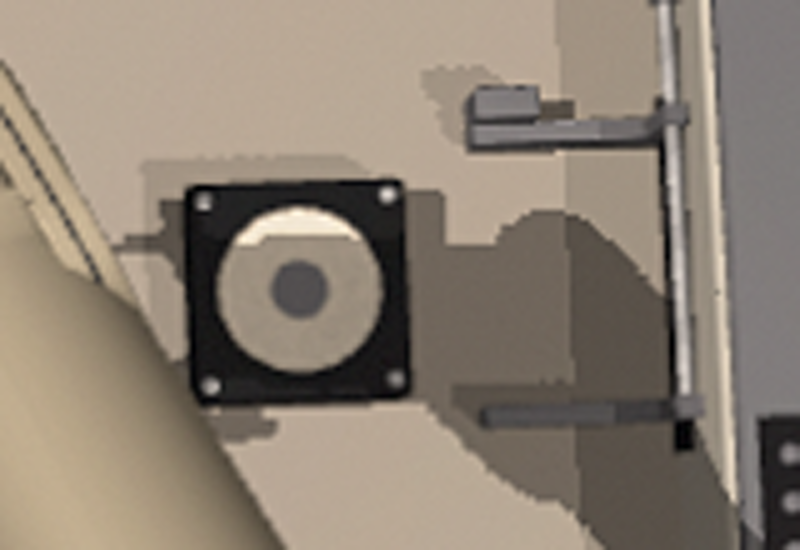

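Cassette is now square within about 1° (corner screws slope ≈2.3°, printer 2.2°). It sits at x −212, y +5 in the printer frame, about 6 mm clear of the fixed guide and 14 mm clear of the movable one. Next I push it straight in.

```bash
python3 - <<'E'
from h import *
o=st()
for s in [(-300,6,60),(-300,6,9)]: w=p2w(*s[:2]);print(w);row(w[0],w[1],s[2],272.2,o)
E
```

```text
t 8.3833 p [507.6 128.6 127.8] yaw 272.27 tilt [ 2.0e-04 -1.0e+00 -2.3e-03] F [-0.19 -0.42 -0.92] g 0.798 q [ 0.38  0.3  -0.81  1.82  0.24  1.13 -0.48]
[510.07923477  38.00920178]
[0.0906, 0.0678, -0.001, 0.0023, 0.0012, 0.0002]
[510.07923477  38.00920178]
[0.0906, 0.1188, -0.0009, 0.0023, 0.0012, 0.0002]
```

{"api": "send_rows", "payload": {
  "motion": [
    [80,0.04,0.01,-0.001,0.002,0,0],
    [80,0.08,0.03,-0.001,0.002,0,0],
    [80,0.09,0.068,-0.001,0.002,0,0],
    [80,0.09,0.1,-0.001,0.002,0,0],
    [80,0.09,0.119,-0.001,0.002,0,0],
    [80,0.09,0.119,-0.001,0.002,0,0],
    [80,0.09,0.119,-0.001,0.002,0,0]
  ]
}}

```text
clock: 8.97
position: [0.5094, 0.0382, 0.0085]
ee_rot: [0.51, -0.491, 0.489, -0.509]
ft_force: [0.5, 0.2, 1.1]
grip_width: 0.797
```

```bash
python3 - <<'E'
from h import *
o=st();print(w2p(o["position"][:2]*1000))
for s in [-285,-240,-180,-131.5]: w=p2w(s,6.5);print(w);row(w[0],w[1],9,272.2,o)
E
```

```text
t 8.9667 p [509.4  38.2   8.5] yaw 272.22 tilt [-7.0e-04 -1.0e+00 -2.3e-03] F [0.5  0.15 1.11] g 0.797 q [ 0.45  0.43 -0.71  1.94  0.36  0.89 -0.4 ]
[-300.2    5.3]
[511.15468337  23.03945194]
[0.0152, -0.0005, 0.0012, 0.0023, 0.0003, -0.0007]
[512.88213478 -21.9273793 ]
[0.0602, -0.0006, 0.0012, 0.0023, 0.0003, -0.0007]
[515.18540332 -81.88315429]
[0.1202, -0.0006, 0.0012, 0.0023, 0.0003, -0.0007]
[ 517.04721206 -130.34740573]
[0.1687, -0.0006, 0.0012, 0.0023, 0.0003, -0.0007]
```

{"api": "send_rows", "payload": {
  "motion": [
    [80,0.012,0,0.001,0.002,0,0],
    [80,0.022,0,0.001,0.002,0,0],
    [80,0.031,0,0.001,0.002,0,0],
    [80,0.04,0,0.001,0.002,0,0],
    [80,0.049,0,0.001,0.002,0,0],
    [80,0.058,0,0.001,0.002,0,0],
    [80,0.067,0,0.001,0.002,0,0],
    [80,0.076,0,0.001,0.002,0,0],
    [80,0.085,0,0.001,0.002,0,0],
    [80,0.092,0,0.001,0.002,0,0]
  ]
}}

```text
clock: 9.8
position: [0.5149, -0.0539, 0.0092]
ee_rot: [-0.509, 0.489, -0.49, 0.511]
ft_force: [0.3, 3.8, 1.9]
grip_width: 0.802
```

```bash
python3 - <<'E'
from h import *
o=st();print(w2p(o["position"][:2]*1000))
c=camera("top");save(c,"t6.png");a=cv2.imread("pics/t6.png")[130:260,230:430]
c=camera("side");save(c,"s6.png");b=cv2.imread("pics/s6.png")[120:250,180:380]
cv2.imwrite("pics/m6.png",cv2.resize(np.r_[a,b],None,fx=2.3,fy=2.3,interpolation=cv2.INTER_CUBIC))
E
```

```text
t 9.8 p [514.9 -53.9   9.2] yaw 272.28 tilt [-5.0e-04 -1.0e+00  2.4e-03] F [0.33 3.76 1.87] g 0.802 q [ 0.6   0.43 -0.68  1.93  0.35  0.89 -0.21]
[-208.     7.3]
```

View pics/m6.png

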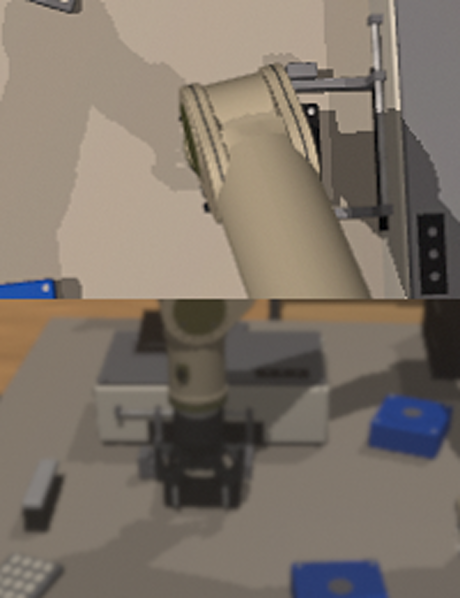

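The cassette's front has entered between the guides with clearance to both (top-view corner at (312,110), below the movable wall), so I keep pushing.

{"api": "send_rows", "payload": {
  "motion": [
    [80,0.009,0,0,-0.002,0,0],
    [80,0.018,0,0,-0.002,0,0],
    [80,0.027,0,0,-0.002,0,0],
    [80,0.035,0,0,-0.002,0,0],
    [80,0.043,0,0,-0.002,0,0],
    [80,0.051,0,0,-0.002,0,0],
    [80,0.058,0,0,-0.002,0,0],
    [80,0.064,0,0,-0.002,0,0],
    [80,0.068,0,0,-0.002,0,0],
    [80,0.07,0,0,-0.002,0,0]
  ]
}}

```text
clock: 10.73
position: [0.5178, -0.1233, 0.0092]
ee_rot: [-0.51, 0.49, -0.49, 0.51]
ft_force: [-0.3, 1.9, -0.1]
grip_width: 0.798
```

{"api": "send_rows", "payload": {
  "motion": [
    [80,0.001,0,0,0,0,0],
    [80,0.002,0,0,0,0,0],
    [80,0.003,0,0,0,0,0],
    [80,0.004,0,0,0,0,0]
  ]
}}

```text
clock: 11.07
position: [0.518, -0.1263, 0.0093]
ee_rot: [-0.51, 0.49, -0.49, 0.511]
ft_force: [-0.5, 1.3, -0.6]
grip_width: 0.804
```

```bash
python3 - <<'E'
from h import *
o=st();print(w2p(o["position"][:2]*1000))
E
```

```text
t 11.0667 p [ 518.  -126.3    9.3] yaw 272.35 tilt [-7.e-04 -1.e+00  7.e-04] F [-0.51  1.32 -0.61] g 0.804 q [ 0.71  0.46 -0.65  1.89  0.34  0.91 -0.07]
[-135.5    7.7]
```

Still no stop. I'll creep on, watching force.

{"api": "send_rows", "payload": {
  "motion": [
    [80,0.001,0,0,0,0,0],
    [80,0.002,0,0,0,0,0],
    [80,0.003,0,0,0,0,0],
    [80,0.004,0,0,0,0,0]
  ]
}}

```text
clock: 11.4
position: [0.5183, -0.1294, 0.0093]
ee_rot: [-0.509, 0.49, -0.489, 0.511]
ft_force: [-0.3, 8.7, 0.8]
grip_width: 0.799
```

{"api": "send_rows", "payload": {
  "motion": [
    [80,0.001,0,0,0,0,0],
    [80,0.002,0,0,0,0,0]
  ]
}}

```text
clock: 11.57
position: [0.5183, -0.1294, 0.0093]
ee_rot: [-0.509, 0.49, -0.488, 0.511]
ft_force: [-1.8, 16.0, 1.8]
grip_width: 0.795
```

{"api": "send_rows", "payload": {
  "motion": [
    [80,0.001,0,0,0,0,0],
    [80,0.002,0,0,0,0,0]
  ]
}}

```text
clock: 11.73
position: [0.5183, -0.1294, 0.0093]
ee_rot: [-0.509, 0.491, -0.488, 0.512]
ft_force: [-3.4, 21.5, 5.9]
grip_width: 0.8
```

The stop is reached: force climbed to 21 N with no more travel, TCP at x_p ≈ −132. I back off and look.

{"api": "send_rows", "payload": {
  "motion": [
    [80,-0.006,0,0,0,0,0],
    [80,-0.03,0,0,0,0,0],
    [80,-0.05,-0.03,0,0,0,0],
    [80,-0.08,-0.07,0,0,0,0],
    [80,-0.1,-0.11,0,0,0,0],
    [80,-0.13,-0.14,0.02,0,0,0],
    [80,-0.15,-0.14,0.05,0,0,0],
    [80,-0.15,-0.14,0.08,0,0,0],
    [0,-0.15,-0.14,0.08,0,0,0]
  ]
}}

```text
clock: 12.48
position: [0.5966, 0.0203, 0.1501]
ee_rot: [-0.509, 0.489, -0.49, 0.512]
ft_force: [-1.7, 0.1, -0.5]
grip_width: 0.679
```

```bash
python3 - <<'E'
from h import *
o=st();c,r=cass("t7");edges(c,r)
cv2.imwrite("pics/t7z.png",cv2.resize(cv2.imread("pics/t7.png")[120:260,270:430],None,fx=4,fy=4,interpolation=cv2.INTER_CUBIC))
P=pts(c)
s=P[140:175,340:385].reshape(-1,3);t=s[(s[:,2]>.041)&(s[:,2]<.05)&(s[:,0]>.6)];print("tab",len(t),t.min(0),t.max(0),t.mean(0))
E
```

```text
t 12.4833 p [596.6  20.3 150.1] yaw 272.4 tilt [-0.0022 -1.      0.0045] F [-1.68  0.08 -0.52] g 0.679 q [ 0.49  0.43 -0.75  1.61  0.3   1.22 -0.28]
cass [ 518.4 -199.6] [120.3 112.5] 2.77 printer frame [-62.2   5.2] ang rel 0.57
2.2 38 (np.float32(93.53), np.float32(577.0), np.float32(-196.0)) 58.1
92.2 8 (np.float32(17.51), np.float32(549.9), np.float32(-143.9)) 54.4
182.2 32 (np.float32(89.09), np.float32(462.0), np.float32(-214.8)) 56.4
272.2 32 (np.float32(3.12), np.float32(518.2), np.float32(-254.4)) 54.7
disc [ 509.6 -194.6] [-67.6  -3.4] 463
tab 74 [ 0.60990577 -0.18240575  0.04116967] [ 0.62686264 -0.14881129  0.04927779] [ 0.61808849 -0.16623536  0.0448769 ]
```

View pics/t7z.png

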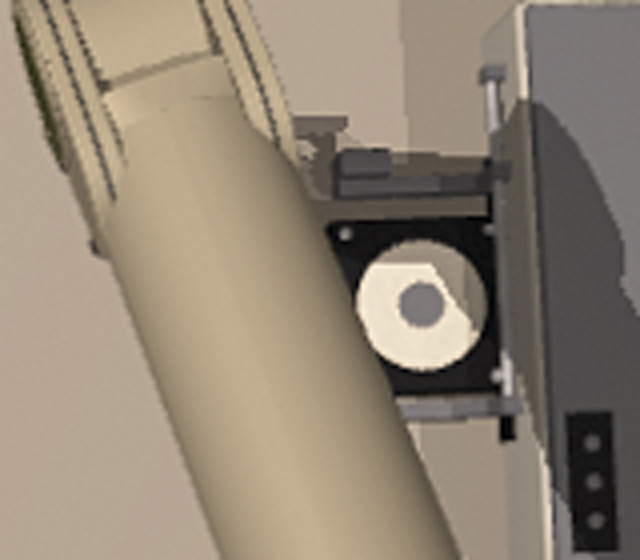

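Cassette home (x ≈ −61, y ≈ +5, square). The movable guide is still about 15 mm wider; its tab's outer face is at world x ≈ 628, y ≈ −166. I go to its outer side with the fingers shut.

```bash
python3 - <<'E'
from h import *
o=st()
print(w2p([628,-166]))
for z in (120,20): w=p2w(-92,152);print(w);row(w[0],w[1],z,272.2,o)
E
```

```text
t 12.5333 p [594.1  19.3 149.2] yaw 272.37 tilt [-0.0018 -1.      0.0015] F [-0.47  0.06 -0.93] g 0.593 q [ 0.49  0.42 -0.75  1.62  0.3   1.22 -0.28]
[-91.6 116. ]
[ 663.95628486 -164.23286471]
[0.1863, 0.0289, 0.0622, -0.0015, 0.0029, -0.0018]
[ 663.95628486 -164.23286471]
[0.1865, 0.1289, 0.062, -0.0015, 0.0029, -0.0018]
```

{"api": "send_rows", "payload": {
  "motion": [
    [0,0.02,0.01,0.035,0,0,0],
    [0,0.06,0.02,0.062,0,0,0],
    [0,0.1,0.028,0.062,0,0,0],
    [0,0.14,0.028,0.062,0,0,0],
    [0,0.175,0.028,0.062,0,0,0],
    [0,0.186,0.028,0.062,0,0,0],
    [0,0.186,0.028,0.062,0,0,0],
    [0,0.186,0.028,0.062,0,0,0]
  ]
}}

```text
clock: 13.2
position: [0.6607, -0.1665, 0.1211]
ee_rot: [-0.509, 0.491, -0.49, 0.509]
ft_force: [-0.2, 0.3, 0.2]
grip_width: -0.0
```

```bash
python3 - <<'E'
from h import *
o=st();c=camera("top");w=p2w(-92,152);row(w[0],w[1],20,272.2,o)
P=pts(c);s=P[140:175,340:385].reshape(-1,3);t=s[(s[:,2]>.041)&(s[:,2]<.05)&(s[:,0]>.6)];print("tab",len(t),t.min(0),t.max(0))
save(c,"t8.png");a=cv2.imread("pics/t8.png")[80:250,270:430]
c=camera("side");save(c,"s8.png");b=cv2.imread("pics/s8.png")[120:250,180:340]
cv2.imwrite("pics/m8.png",cv2.resize(np.r_[a,b],None,fx=2,fy=2,interpolation=cv2.INTER_CUBIC))
E
```

```text
t 13.2 p [ 660.7 -166.5  121.1] yaw 272.15999999999997 tilt [-2.e-04 -1.e+00 -0.e+00] F [-0.21  0.32  0.22] g -0.0 q [ 0.63  0.62 -0.65  1.4   0.38  1.26 -0.02]
[-0.0021, 0.1011, 0.0034, 0.0, -0.0006, -0.0002]
tab 72 [ 0.60925038 -0.18226799  0.04109607] [ 0.62709345 -0.14627833  0.04968228]
```

View pics/m8.png

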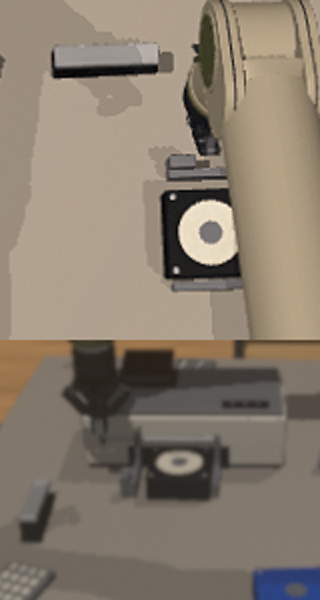

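{"api": "send_rows", "payload": {
  "motion": [
    [0,-0.002,0.035,0.004,0,0,0],
    [0,-0.002,0.07,0.004,0,0,0],
    [0,-0.002,0.095,0.004,0,0,0],
    [0,-0.002,0.1,0.004,0,0,0],
    [0,-0.002,0.1,0.004,0,0,0]
  ]
}}

```text
clock: 13.72
position: [0.6644, -0.1611, 0.0199]
ee_rot: [0.511, -0.49, 0.488, -0.51]
ft_force: [-0.4, 0.4, 0.2]
grip_width: -0.001
```

{"api": "send_rows", "payload": {
  "motion": [
    [0,0,0,-0.006,0,0,0],
    [0,0,0,-0.011,0,0,0],
    [0,0,0,-0.015,0,0,0],
    [0,0,0,-0.018,0,0,0],
    [0,0,0,-0.021,0,0,0],
    [0,0,0,-0.024,0,0,0],
    [0,0,0,-0.027,0,0,0],
    [0,0,0,-0.03,0,0,0]
  ]
}}

```text
clock: 14.38
position: [0.636, -0.164, 0.0219]
ee_rot: [-0.509, 0.489, -0.49, 0.511]
ft_force: [1.9, -1.1, 2.2]
grip_width: 0.001
```

```bash
python3 - <<'E'
from h import *
o=st();print(w2p(o["position"][:2]*1000))
E
```

```text
t 14.3833 p [ 636.  -164.    21.9] yaw 272.31 tilt [-3.0e-04 -1.0e+00  2.3e-03] F [ 1.9  -1.11  2.16] g 0.001 q [ 0.64  0.67 -0.63  1.55  0.43  1.06 -0.06]
[-93.3 124.1]
```

{"api": "send_rows", "payload": {
  "motion": [
    [0,0,0,-0.002,0,0,0],
    [0,0,0,-0.004,0,0,0],
    [0,0,0,-0.006,0,0,0],
    [0,0,0,-0.008,0,0,0],
    [0,0,0,-0.009,0,0,0]
  ]
}}

```text
clock: 14.8
position: [0.6264, -0.1642, 0.0213]
ee_rot: [-0.51, 0.49, -0.49, 0.51]
ft_force: [1.8, -0.0, 1.3]
grip_width: -0.001
```

```bash
python3 - <<'E'
from h import *
o=st();print(w2p(o["position"][:2]*1000))
c=camera("top");save(c,"t9.png");a=cv2.imread("pics/t9.png")[130:250,320:430]
cv2.imwrite("pics/t9z.png",cv2.resize(a,None,fx=5,fy=5,interpolation=cv2.INTER_CUBIC))
E
```

```text
t 14.8 p [ 626.4 -164.2   21.3] yaw 272.31 tilt [-6.e-04 -1.e+00  7.e-04] F [ 1.8  -0.04  1.26] g -0.001 q [ 0.65  0.65 -0.63  1.57  0.42  1.06 -0.05]
[-93.5 114.5]
```

View pics/t9z.png

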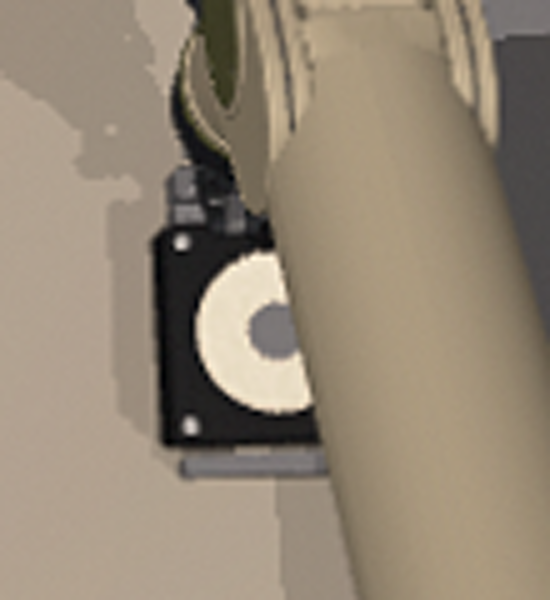

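The guide wall has moved in almost to the cassette (gap near row 225), and a small gap remains at the fixed guide (row 450). I continue in small steps.

{"api": "send_rows", "payload": {
  "motion": [
    [0,0,0,-0.001,0,0,0],
    [0,0,0,-0.002,0,0,0],
    [0,0,0,-0.003,0,0,0],
    [0,0,0,-0.004,0,0,0]
  ]
}}

```text
clock: 15.18
position: [0.6228, -0.1643, 0.0213]
ee_rot: [-0.51, 0.49, -0.49, 0.51]
ft_force: [3.7, -0.3, -0.2]
grip_width: -0.003
```

{"api": "send_rows", "payload": {
  "motion": [
    [0,0,0,-0.001,0,0,0],
    [0,0,0,-0.002,0,0,0]
  ]
}}

```text
clock: 15.35
position: [0.6207, -0.1644, 0.0213]
ee_rot: [-0.51, 0.49, -0.49, 0.51]
ft_force: [3.2, -0.5, -1.0]
grip_width: -0.002
```

{"api": "send_rows", "payload": {
  "motion": [
    [0,0,0,-0.001,0,0,0],
    [0,0,0,-0.002,0,0,0]
  ]
}}

```text
clock: 15.52
position: [0.6186, -0.1645, 0.0213]
ee_rot: [-0.51, 0.49, -0.49, 0.51]
ft_force: [4.6, 0.1, -0.1]
grip_width: 0.002
```

{"api": "send_rows", "payload": {
  "motion": [
    [0,0,0,-0.001,0,0,0],
    [0,0,0,-0.002,0,0,0]
  ]
}}

```text
clock: 15.68
position: [0.6183, -0.1645, 0.0215]
ee_rot: [-0.509, 0.489, -0.491, 0.511]
ft_force: [15.1, -1.7, -9.0]
grip_width: -0.001
```

Force jumped to 15 N with no more travel, so it is snug. I back off and check.

{"api": "send_rows", "payload": {
  "motion": [
    [0,0,0,0.004,0,0,0],
    [0,0,0,0.025,0,0,0],
    [0,0,-0.03,0.03,0,0,0],
    [0,0,-0.07,0.03,0,0,0],
    [0,0,-0.11,0.04,0,0,0],
    [0,-0.03,-0.15,0.05,0,0,0],
    [0,-0.07,-0.18,0.05,0,0,0],
    [0,-0.11,-0.18,0.05,0,0,0],
    [0,-0.15,-0.18,0.05,0,0,0],
    [0,-0.19,-0.18,0.05,0,0,0]
  ]
}}

```text
clock: 16.52
position: [0.6585, 0.0194, 0.2022]
ee_rot: [-0.51, 0.49, -0.49, 0.51]
ft_force: [0.7, -0.1, 0.8]
grip_width: -0.002
```

{"api": "send_rows", "payload": {
  "motion": [
    [0,-0.04,0,0,0,0,0],
    [0,-0.08,0,0,0,0,0],
    [0,-0.12,0,0,0,0,0],
    [0,-0.12,0,0,0,0,0],
    [0,-0.12,0,0,0,0,0]
  ]
}}

```text
clock: 16.93
position: [0.6526, 0.1413, 0.201]
ee_rot: [0.512, -0.489, 0.488, -0.511]
ft_force: [-0.2, -0.4, 0.7]
grip_width: 0.005
```

```bash
python3 - <<'E'
from h import *
o=st();c,r=cass("t10");edges(c,r)
P=pts(c);Z=P[...,2]
e=[]
for v in range(130,262):
    u=np.nonzero(Z[v,385:460]>0.118)[0]
    if len(u): e.append((385+u[0]-.5,v))
print("front edge",fit(ray(c,e,.127)))
cv2.imwrite("pics/t10z.png",cv2.resize(cv2.imread("pics/t10.png")[130:250,330:430],None,fx=5,fy=5,interpolation=cv2.INTER_CUBIC))
s=P[140:190,340:385].reshape(-1,3);t=s[(s[:,2]>.041)&(s[:,2]<.048)&(s[:,0]>.59)];print("tab",len(t),t.min(0),t.max(0))
c=camera("side");save(c,"s10.png");cv2.imwrite("pics/s10z.png",cv2.resize(cv2.imread("pics/s10.png")[110:230,190:350],None,fx=4,fy=4,interpolation=cv2.INTER_CUBIC))
E
```

```text
t 16.9333 p [652.6 141.3 201. ] yaw 272.64 tilt [-0.0011 -1.     -0.0015] F [-0.18 -0.36  0.69] g 0.005 q [ 0.23  0.55 -0.75  1.34  0.37  1.39 -0.46]
cass [ 513.5 -197.9] [120.1 116.5] 1.54 printer frame [-64.1   0.3] ang rel -0.66
2.2 38 (np.float32(92.67), np.float32(571.8), np.float32(-197.3)) 57.4
92.2 34 (np.float32(0.2), np.float32(493.2), np.float32(-141.3)) 56.6
182.2 34 (np.float32(90.2), np.float32(456.1), np.float32(-207.9)) 57.5
272.2 35 (np.float32(2.85), np.float32(515.4), np.float32(-254.5)) 56.3
disc [ 503.7 -186.2] [-76.2  -9. ] 384
front edge (np.float32(2.22), np.float32(512.0), np.float32(-263.7))
tab 50 [ 0.59025986 -0.18209659  0.04161214] [ 0.60194391 -0.14841066  0.04772507]
```

View pics/t10z.png

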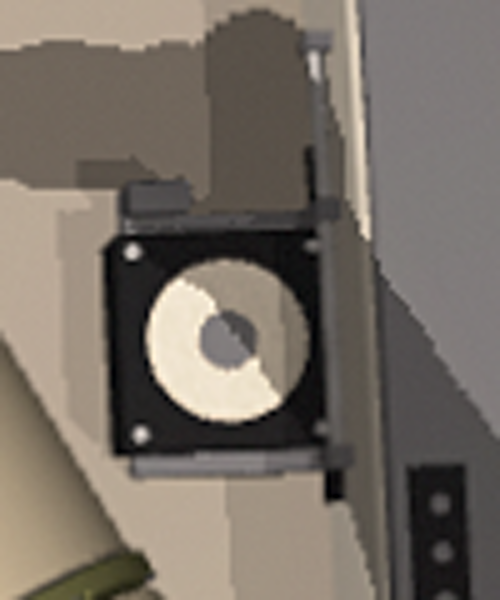

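View pics/s10z.png

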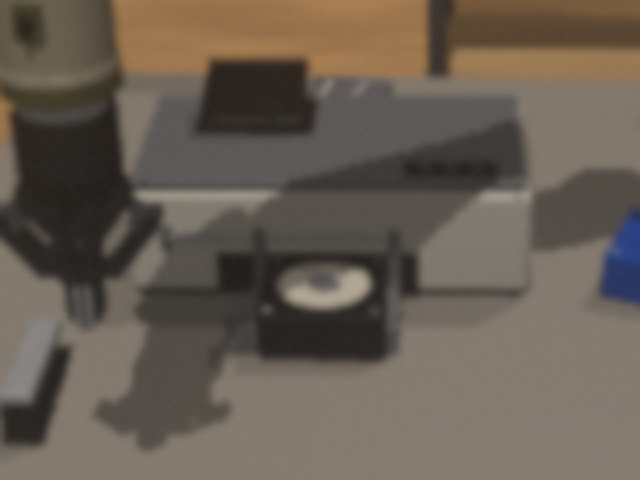

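```bash
python3 - <<'E'
from h import *
c=camera("top")
for n in ["t5","t7","t10"]:
    im=cv2.imread(f"pics/{n}.png");hsv=im.astype(int)
    # four screws / disc outline : dark plate mask in region
    g=cv2.cvtColor(im,cv2.COLOR_BGR2GRAY); sub=cv2.resize(g[150:240,290:410],None,fx=4,fy=4,interpolation=cv2.INTER_CUBIC)
    ci=cv2.HoughCircles(cv2.GaussianBlur(sub,(5,5),0),cv2.HOUGH_GRADIENT,1.,200,param1=100,param2=12,minRadius=58,maxRadius=72)
    if ci is not None:
        x,y,r=ci[0,0]; px=[(x+.5)/4-.5+290,(y+.5)/4-.5+150]; w=ray(c,[px],.05)[0,:2]*1000; print(n,np.round(px,2),r,w.round(1),w2p(w))
E
```

```text
t5 [319.75 197.5 ] 65.5 [514.1 -50.8] [-211.1    6.6]
t7 [374.75 196.  ] 65.3 [ 518.7 -200.9] [-61.    5.5]
t10 [375.25 197.5 ] 65.1 [ 514.7 -202.2] [-59.8   1.4]
```

```bash
python3 -c "
from h import *
st();print(hand_in())"
```

```text
t 17.0833 p [654.3 135.9 200.9] yaw 272.2 tilt [ 7.e-04 -1.e+00 -5.e-04] F [ 0.92  0.32 -0.26] g 0.0 q [ 0.23  0.55 -0.74  1.34  0.37  1.39 -0.46]
the job is handed in; nothing more can be done
None
```

I slid the cassette home between the guides and closed the movable guide snug against it. I handed the job in at 17.1 s with the arm clear of everything; no verdict was reported.

**Moves:** With the fingers open I pushed the cassette sideways about 50 mm, then swept it through a 41° arc to square it. I pushed it straight in until it hit the stop: force rose to 21 N with no more travel. With the fingers shut I then pushed the guide tab until it stopped at 15 N.

**Last checks:**
- **Cassette position:** the disc on top puts its centre at about x −60, y +1 mm in the printer frame.
- **Squareness:** its outline is within about 0.7° of square to the printer. Some single-edge fits differed by up to about 2°, which I put down to pixel stepping.
- **Depth:** the outline's x came out lower, at −64 mm, because the rail hides the cassette's front edge. I trusted the disc reading and the stop force instead.
- **Movable guide:** the tab moved about 25 mm by the camera, against the 20 mm I expected from an estimated start travel of 0.020. I did not resolve that difference. Snugness rests on the force stop and the pictures, which show no gap at either guide.
- **Other things on the desk:** I did not measure these, but they look unmoved in the top pictures.

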